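# Load the bench dryer and close it

## Robot

A 6-joint arm with a two-finger parallel gripper is mounted at the origin on the work surface. World frame = base frame: x ahead of the robot, y to its left, z up, the work surface at z = 0. Lengths are in mm, angles in rad, forces in N, time in s.
With the tool pointing down it reaches from about 350 to 875 mm from the base axis. Payload 4.2 kg.
Tool frame: the origin (TCP) lies midway between the tips of the shut fingers; the grasp point (between the pads) lies 19 mm behind it; z points along the fingers, y is the line along which they close (so a half turn about z gives the same grasp; the last joint's range is limited). The gripper opens to 85 mm and grips with 20 to 120 N. Pads are 22 mm wide; open, the fingers measure 114 mm over their backs; the gripper's body (76 mm by 85 mm) begins 54 mm behind the grasp point. The pads swing forward as they close: fully open they stand 13 mm farther back than shut.
Start: joints at [-0.996, 0.385, 0.008, 0, -1.194, -0.259], TCP at [194.126, -594.066, 231.312] pointing down, gripper open.
Joint ranges: [-3.14, 3.14], [-1.21, 2.06], [-1.07, 1.41], [-3.16, 2.05], [-2.99, -0.16], [-3.1, 3.1]. Speed limits (rad/s): [2.79, 2.79, 3.14, 3.14, 3.14, 3.14].

## Interface

Orientations are given as a unit quaternion [x, y, z, w].
In Python, from bench import * gives the robot as it stands.
- The arm moves only by the tool drive_tool, never from a script. Its argument "plan" is a list that holds one entry, the list of rows, each a list of 5 numbers: the closure, from -1 (fully open) to 1 (shut), then the shift along the world's x, y, z in mm, then the turn about the world's z in degrees. A call has 1 to 20 rows; each row shifts and turns the commanded pose from where the row before left it; what a row does not reach is not made up. A row lasts 1/12 s, in which the tool goes at most 41.7 mm and 7.16 degrees, less where a joint would pass 70% of its speed; a pose out of reach is approached as far as the arm can. A call is refused whole if a number of a shift passes 41.7 or a number of a turn 7.16, either way. A call with a gripper value outside its range is refused whole. The fingers move at their own pace and stop on an object; the grip force is fixed at half the most. Time passes only in rows, so rows that do not move let the fingers close. It gives the time, the measured TCP pose, the force, the opening and the grip force at its end, in the units of the state.
- read_state(): the state, without advancing time (a new reading comes with each control period).
- get_image(name): name is "scene" or "top" or "wrist"; returns (picture, depth): 384x512x3 uint8, red, green, blue; 384x512 float32, mm along the optical axis (not along the pixel's ray), 0 where there is no reading.
- camera_model(name): a dict with "fx", "fy", "cx", "cy" (pixels), "R" (3x3) and "t" (3): a world point X has camera coordinates R X + t; the wrist camera has in their place "mount" (4x4, takes a point from camera to tool coordinates, whose origin is the TCP and whose axes are the flange's). Camera axes: x right, y down, z forward; pixel columns grow to the right and rows downward; lengths in mm; the calibration is good to about 2 mm. A picture is of the moment at which its call begins: read the wrist's pose just before it. camera_model takes no time and is no camera call.
- job_done(): hands the job in; it is judged then, once.
The state is a dict: "clock": time; "joints": joint angles; "joint_vel": joint speeds; "joint_efforts": joint torques, N m; "position": TCP position; "ee_rot": TCP orientation; "contact_force": force on the tool from outside, world axes, zero at the start; "wrist_torque": the same for the moment, N m; "gripper_width": finger opening in mm; "grasp_force": force on a finger pad.
Only numpy, scipy, OpenCV 4.12 (cv2) and the standard library are available. Lean on these libraries where they do the work, as an engineer would, in place of code of your own. Each camera call takes 0.05 s, during which the arm holds its last target. There are 200 camera calls.

## Task

Stand the short, wide sample jar upright in the round chamber of the bench dryer, setting it down gently rather than dropping it. Then close the chamber with the larger of the two knobbed lids, seated flat all round with its plug in the opening, and leave the smaller lid where it is.

Things in the scene. Friction and masses are not known exactly. Their poses are not given: they have to be found in the camera images.
- dryer: Bench sample dryer, fixed: white housing 190 x 190 mm, 80 mm high, dark controls on its front (-x) face. Origin at the centre of its underside, z up. Centred in its top is an open, empty round chamber with vertical walls, 124 mm across and 65 mm deep: its flat floor is 15 mm above the origin, its rim (3 mm chamfer) 80 mm above.
- jar: Sample jar to be loaded: short, wide closed round glass jar with a white screw cap, 42 mm in diameter, 50 mm high, about 90 g, standing on the bench. Origin at the centre of its underside, z up along its axis. (The slim amber vial, 22 mm in diameter and 68 mm high, standing near it is not part of the job.)
- lid: The larger of two round metal lids, about 300 g, lying plug down on the bench. From below: plug 112 mm across, 10 mm high; flange 144 mm across, 6 mm thick; centred black cylindrical knob 28 mm across, 30 mm high (16 to 46 mm above the origin). Origin at the centre of the plug's underside, z up. Seated, the flange rests on the dryer's top and this origin is 70 mm above the dryer's.
- small_lid: The smaller lid, which does not fit (it would fall into the chamber): same make and same knob, plug 72 mm and flange 96 mm in diameter, about 160 g. Origin at the centre of the plug's underside, z up. To be left where it is.
Mind the look-alikes: they are no part of the job. What is shaped like the jar but brown is not meant.

How it is judged:
By the outcome, as a careful person would: the job done as asked, in the order asked, and still so for the second after the job is handed in, with the robot touching nothing.
It also fails if it takes over 54 s, if anything falls off the work surface, if the arm or the gripper's body presses on something with over 40 N, if the wrist force passes 120 N, or if a joint passes its speed limit or range.

## Working session

There is one attempt and no reset: what is moved stays moved. The work goes in short steps, Python scripts to look and compute and a tool call to move; the robot and the scene stay as the last step left them, time stands still between calls to the robot, and variables do not carry over. Pictures are saved under pics/ and viewed, at most 10 in all, crops included, and the job is handed in when it is done.

Besides the shell and the picture viewer there is one more tool, called after "Request:" by a JSON object that holds its "method" and its "body". drive_tool: Moves the arm, as the interface text tells. Its arguments: {"type":"object","properties":{"plan":{"type":"array"}},"required":["plan"]}

```bash
mkdir -p pics; cat > h.py <<'E'
from bench import *
import numpy as np, cv2
def cloud(name):
    im,d=get_image(name); m=camera_model(name)
    v,u=np.mgrid[:384,:512]
    P=np.stack([(u-m['cx'])*d/m['fx'],(v-m['cy'])*d/m['fy'],d],-1)
    W=(P-np.array(m['t']))@np.array(m['R'])
    return im,d,W
E
python3 - <<'E'
from h import *
s=read_state();print(s['clock'],s['position'],s['ee_rot'],s['gripper_width'])
im,d,W=cloud('top');np.savez('top.npz',im=im,d=d,W=W)
im2,d2,W2=cloud('scene');np.savez('scene.npz',im=im2,d=d2,W=W2)
cv2.imwrite('pics/top.png',im[...,::-1]);cv2.imwrite('pics/scene.png',im2[...,::-1])
for n in('top','scene'):
    m=camera_model(n);print(n,m['fx'],-np.array(m['R']).T@m['t'])
E
```

```text
0.0 [ 193.9450999  -593.51466962  230.21864264] [-1.57149221e-01  9.87574255e-01  1.07900283e-03 -2.19336835e-04] 85.23527308155393
top 426.64833017210003 [451.23348121   8.08319545 974.8587141 ]
scene 463.0671948741038 [1157.24725701 -101.27729026  888.98421297]
```

View pics/top.png

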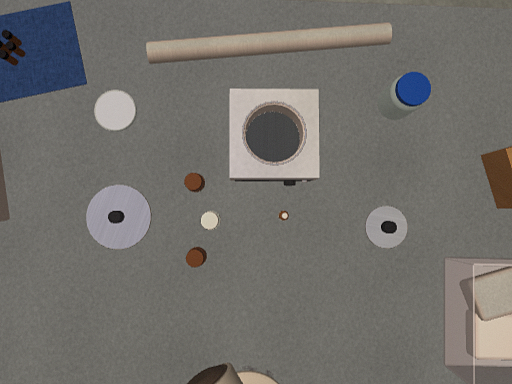

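View pics/scene.png

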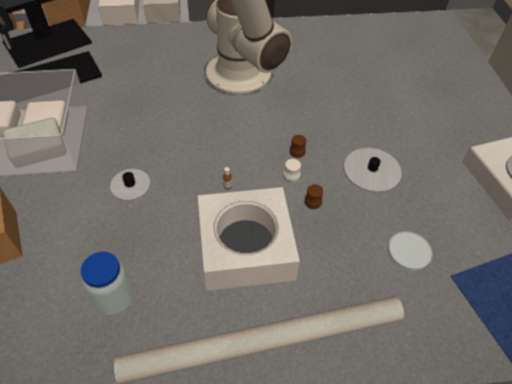

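The top view shows the dryer at (275,134), the white-capped jar at (209,220) between two brown ones at (194,182) and (195,257), the large lid at (118,216), the small lid at (387,227) and the vial at (284,216). The scene view agrees: jar (292,170), large lid (373,169), dryer (247,237).

```bash
cat > m.py <<'E'
from h import *
def ray(n,u,v,z):
    m=camera_model(n);R=np.array(m['R']);C=-R.T@m['t']
    r=R.T@np.array([(u-m['cx'])/m['fx'],(v-m['cy'])/m['fy'],1]);return (C+r*(z-C[2])/r[2])[:2].round(1)
def blob(n,mask,seed,z,lab):
    k,l,st,c=cv2.connectedComponentsWithStats(mask.astype(np.uint8))
    i=l[seed[1],seed[0]]
    if not i: print(n,lab,'no blob');return
    ct=max(cv2.findContours((l==i).astype(np.uint8),0,1)[0],key=cv2.contourArea)
    e=cv2.fitEllipse(cv2.convexHull(ct)) if len(ct)>5 else None
    print(n,lab,'area',st[i,4],'cen',c[i].round(1),'->',ray(n,*c[i],z),'ell',ray(n,*e[0],z),np.round(e[1],1))
E
python3 - <<'E'
from m import *
S={'top':dict(jar=(209,220),lid=(100,216),knob=(116,216),dry=(240,100),cham=(275,134)),'scene':dict(jar=(292,166),lid=(355,170),knob=(375,163),dry=(210,210),cham=(247,237))}
for n in S:
    f=np.load(n+'.npz');im=f['im'];W=f['W'];z=W[...,2]
    for k,(u,v) in S[n].items():print(k,im[v,u],W[v,u].round(0))
    q=S[n];g=im.astype(int)
    br=g.min(2)
    blob(n,(z>42)&(z<60)&(br>120),q['jar'],50,'jar')
    blob(n,(z>8)&(z<60),q['lid'],16,'lid')
    blob(n,(z>38)&(z<55)&(br<70),q['knob'],46,'knob')
    blob(n,(z>72)&(z<90),q['dry'],80,'dryertop')
    blob(n,(z<72),q['cham'],80,'cham')
    f2=(z>74)&(z<86)
    p=W[f2];k=(abs(p[:,0]-690)<150)&(abs(p[:,1]+30)<150);p=p[k]
    print('dryer rect',cv2.minAreaRect(p[:,:2].astype(np.float32)),p[:,2].mean())
E
```

```text
jar [205 198 178] [433.  94.  53.]
lid [157 153 163] [434. 340.  17.]
knob [45 42 42] [436. 295.  48.]
dry [191 182 175] [689.  35.  79.]
cham [66 66 67] [631. -45.  15.]
top jar area 238 cen [209.1 220.4] -> [431.9  94.5] ell [431.9  94.4] [16.7 17.6]
top lid area 3290 cen [118.2 216.9] -> [433.6 299.5] ell [433.5 299.4] [64.  65.6]
top knob area 134 cen [114.6 216.6] -> [434.4 298.2] ell [434.5 298.2] [11.9 13.8]
top dryertop area 5436 cen [273.9 133.4] -> [620. -39.] ell [622.5 -39.6] [104.7 143.7]
top cham area 2554 cen [273.6 133.7] -> [619.2 -38.5] ell [619.1 -38.5] [56.5 57.5]
dryer rect ((626.923828125, -38.83141326904297), (179.0791015625, 190.2099609375), 1.76314377784729) 80.83727699873323
jar [216 196 180] [1157. -101.  889.]
lid [163 158 151] [434. 254.  13.]
knob [20 20 19] [444. 295.  47.]
dry [208 196 180] [ 572. -113.   81.]
cham [67 66 64] [605. -36.  14.]
scene jar no blob
scene lid area 1979 cen [371.8 169.9] -> [439.7 294.8] ell [439.8 294.7] [42.8 58.7]
scene knob area 79 cen [374.4 161.6] -> [438.7 294.8] ell [439.1 294.5] [ 9.2 10.5]
scene dryertop area 4867 cen [245.3 231.4] -> [632.7 -42.8] ell [633.8 -43.4] [ 94.8 124.4]
scene cham area 2190 cen [245.4 228.9] -> [626.6 -42.1] ell [626.3 -42.2] [48.2 58. ]
dryer rect ((627.4888305664062, -41.19066619873047), (179.09445190429688, 190.3336944580078), 1.550328016281128) 78.72202085504878
```

Request:
{"method": "drive_tool", "body": {"plan": [[[-1, 13, 38, 0, -1], [-1, 13, 38, 0, -1], [-1, 13, 38, 0, -1], [-1, 13, 38, 0, -1], [-1, 13, 38, 0, -1], [-1, 13, 38, 0, -1], [-1, 13, 38, 0, -1], [-1, 13, 38, 0, -1], [-1, 13, 38, 0, -1], [-1, 13, 38, 0, -1], [-1, 13, 38, 0, -1], [-1, 13, 38, 0, -1], [-1, 13, 38, 0, -1], [-1, 13, 38, 0, -1], [-1, 13, 38, 0, -1], [-1, 13, 38, 0, -1], [-1, 13, 38, 0, -1], [-1, 13, 38, 0, -1], [-1, 0, 0, 0, 0], [-1, 0, 0, 0, 0]]]}}

```text
clock: 1.77
position: [428.2, 91.6, 230.6]
ee_rot: [-0.002, 1.0, -0.0, -0.001]
contact_force: [0.8, 0.8, -0.6]
gripper_width: 85.3
grasp_force: 0.0
```

```bash
cat >> h.py <<'E'
from scipy.spatial.transform import Rotation as Ro
def wrist():
    s=read_state();im,d=get_image('wrist');m=camera_model('wrist')
    M=np.array(m['mount']);R=Ro.from_quat(s['ee_rot']).as_matrix()
    v,u=np.mgrid[:384,:512]
    D=np.stack([(u-m['cx'])/m['fx'],(v-m['cy'])/m['fy'],np.ones(d.shape)],-1)
    D=D@(R@M[:3,:3]).T; C=R@M[:3,3]+s['position']
    W=C+D*d[...,None]
    pl=lambda z:C+D*((z-C[2])/D[...,2])[...,None]
    return s,im,d,W,pl
E
python3 - <<'E'
from h import *
s,im,d,W,pl=wrist()
print(s['clock'],s['position'],Ro.from_quat(s['ee_rot']).as_matrix().round(3),s['contact_force'])
cv2.imwrite('pics/w1.png',im[...,::-1])
z=W[...,2]
print(np.percentile(z,[5,50,95]))
m=((im.min(2)>120)&(z>40)&(z<62)).astype(np.uint8)
k,l,st,c=cv2.connectedComponentsWithStats(m)
for i in range(1,k):
    if st[i,4]>100:
        e=cv2.minEnclosingCircle(np.argwhere(l==i)[:,::-1].astype(np.float32));
        u,v=map(int,np.round(c[i]));print(st[i],c[i],e,pl(50)[v,u],W[v,u])
E
```

```text
1.7667 [428.1923805   91.61962475 230.62028244] [[-1.    -0.005 -0.002]
 [-0.005  1.    -0.001]
 [ 0.002 -0.001 -1.   ]] [ 0.7788424   0.78309586 -0.6199803 ]
[-1.81756763e+00 -1.61287759e-01  3.12546808e+02]
[ 242  162   36   37 1011] [259.79723046 180.34718101] ((259.6983337402344, 179.83883666992188), 18.368267059326172) [429.48374601  93.46294813  50.        ] [429.30594975  93.4571963   50.83751685]
[213 257  15  82 263] [222.65779468 288.64638783] ((221.5, 297.5), 40.871849060058594) [557.7162889   51.77120862  50.        ] [552.27116862  52.86370463  58.93222432]
```

View pics/w1.png

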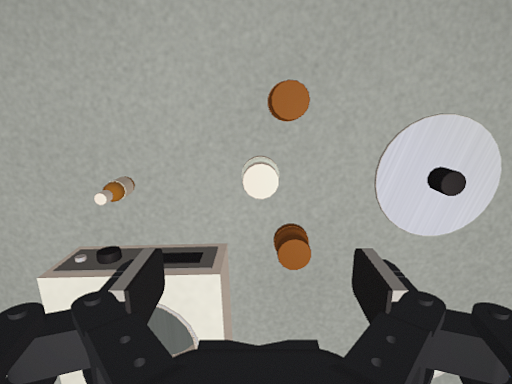

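The wrist picture shows the white cap at (260,180), clear of both brown jars along the closing line; the jar centre is about (429.5, 93.5).

Request:
{"method": "drive_tool", "body": {"plan": [[[-1, 1, 2, -30, 0], [-1, 0, 0, -30, 0], [-1, 0, 0, -30, 0], [-1, 0, 0, -30, 0], [-1, 0, 0, -30, 0], [-1, 0, 0, -30, 0], [-1, 0, 0, -15, 0], [-1, 0, 0, -12, 0], [-1, 0, 0, -6, 0], [-1, 0, 0, -5, 0], [-1, 0, 0, 0, 0], [1, 0, 0, 0, 0], [1, 0, 0, 0, 0], [1, 0, 0, 0, 0], [1, 0, 0, 0, 0], [1, 0, 0, 0, 0], [1, 0, 0, 0, 0], [1, 0, 0, 0, 0], [1, 0, 0, 0, 0], [1, 0, 0, 0, 0]]]}}

```text
clock: 3.48
position: [429.6, 92.3, 14.6]
ee_rot: [-0.001, 1.0, 0.0, 0.001]
contact_force: [-2.4, -1.5, 10.1]
gripper_width: 38.0
grasp_force: 59.0
```

Request:
{"method": "drive_tool", "body": {"plan": [[[1, 0, 0, 5, 0], [1, 0, 0, 15, 0], [1, 0, 0, 25, 0], [1, 0, 0, 30, 0], [1, 0, 0, 30, 0], [1, 0, 0, 30, 0], [1, 10, -7, 15, 0], [1, 20, -14, 0, 0], [1, 20, -14, 0, 0], [1, 20, -14, 0, 0], [1, 20, -14, 0, 0], [1, 20, -14, 0, 0], [1, 20, -14, 0, 0], [1, 20, -14, 0, 0], [1, 20, -14, 0, 0], [1, 10, -7, 0, 0], [1, 10, -7, 0, 0], [1, 0, 0, 0, 0], [1, 0, 0, 0, 0]]]}}

```text
clock: 5.07
position: [618.8, -41.3, 162.8]
ee_rot: [-0.0, 1.0, 0.0, -0.001]
contact_force: [0.2, 0.4, -1.1]
gripper_width: 38.3
grasp_force: 60.3
```

```bash
python3 - <<'E'
from h import *
s,im,d,W,pl=wrist()
print(s['clock'],s['position'],s['ee_rot'],s['contact_force'],s['gripper_width'])
np.savez('w2.npz',im=im,d=d,W=W,p80=pl(80))
cv2.imwrite('pics/w2.png',im[...,::-1])
E
```

```text
5.0667 [618.76768963 -41.29913807 162.82073101] [-3.38878641e-04  9.99999752e-01  9.82475554e-05 -6.09722754e-04] [ 0.24393893  0.35276966 -1.08809045] 38.275348228403736
```

View pics/w2.png

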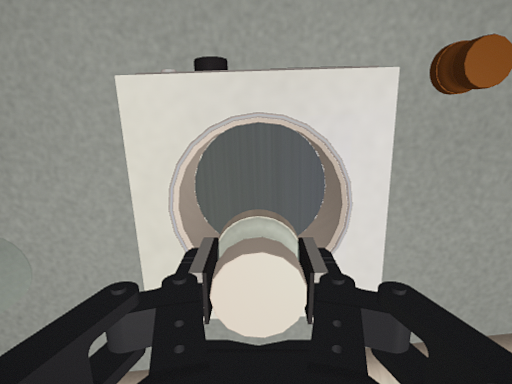

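The wrist picture shows the jar held upright by its cap between the pads (260,290), with the chamber's chamfer ring at columns 169–352 and its top at row 112.

```bash
python3 - <<'E'
from h import *
f=np.load('w2.npz');im=f['im'];P=f['p80'];W=f['W'];z=W[...,2]
g=im.min(2).astype(int)
print('row200',[tuple(im[200,c]) for c in(155,165,168,171,174,178,182)], z[200,150:190:4].round(0))
def fit(A):
    for _ in range(3):
        M=np.c_[A,np.ones(len(A))];s=np.linalg.lstsq(M,(A**2).sum(1),rcond=None)[0]
        c=s[:2]/2;r=np.sqrt(s[2]+c@c);e=np.hypot(*(A-c).T)-r;A=A[abs(e)<max(2*e.std(),.3)]
    return c.round(2),r.round(2),e.std().round(2),len(A)
A=[]
for a in np.radians(np.arange(-190,11,2)): # image rays from ring centre outside inward
    for r in np.arange(115,75,-.5):
        u,v=int(round(260+r*np.cos(a))),int(round(203+r*np.sin(a)))
        if v>232 or u<120 or u>395 : continue
        if v<75: continue
        if g[v,u]<185: A.append(P[v,u,:2]);break
print('outer ring z80',fit(np.array(A)))
t=(z>77)&(z<84);t[240:]=0;p=W[t];print(p[:,2].mean(),p[:,:2].min(0),np.percentile(p[:,1],[.2,99.8]),np.percentile(p[:,0],.2))
# cap/jar in tool view
q=(z>80)&(im.min(2)>150);q=W[q&(z>100)];print(len(q),np.median(q,0))
E
```

```text
row200 [(np.uint8(215), np.uint8(213), np.uint8(201)), (np.uint8(214), np.uint8(211), np.uint8(200)), (np.uint8(192), np.uint8(189), np.uint8(178)), (np.uint8(179), np.uint8(182), np.uint8(189)), (np.uint8(211), np.uint8(200), np.uint8(186)), (np.uint8(204), np.uint8(191), np.uint8(178)), (np.uint8(150), np.uint8(138), np.uint8(126))] [80. 79. 80. 80. 79. 80. 78. 76. 63. 49.]
outer ring z80 (array([619.65, -40.12]), np.float64(67.85), np.float64(0.24), 88)
79.35476646496625 [ 522.52875382 -138.08042265] [-136.76252608   54.20286403] 523.3697013521996
8218 [615.27754706 -41.51563376 197.16381702]
```

Request:
{"method": "drive_tool", "body": {"plan": [[[1, 1, 1, -10, 0], [1, 0, 0, -20, 0], [1, 0, 0, -20, 0], [1, 0, 0, -20, 0], [1, 0, 0, -20, 0], [1, 0, 0, -15, 0], [1, 0, 0, -10, 0], [1, 0, 0, -6, 0], [1, 0, 0, -3, 0], [1, 0, 0, -2, 0], [1, 0, 0, -1, 0], [1, 0, 0, 0, 0], [1, 0, 0, 0, 0], [1, 0, 0, 0, 0]]]}}

```text
clock: 6.28
position: [620.5, -40.1, 37.0]
ee_rot: [-0.001, 1.0, 0.0, 0.001]
contact_force: [-0.7, 0.1, 0.0]
gripper_width: 37.7
grasp_force: 60.3
```

Request:
{"method": "drive_tool", "body": {"plan": [[[1, 0, 0, -1.5, 0], [1, 0, 0, -1.5, 0], [1, 0, 0, -1, 0], [1, 0, 0, -1, 0], [1, 0, 0, -0.5, 0], [1, 0, 0, 0, 0], [1, 0, 0, 0, 0]]]}}

```text
clock: 6.87
position: [620.1, -40.1, 30.7]
ee_rot: [-0.001, 1.0, -0.0, -0.0]
contact_force: [-0.4, -0.3, -0.5]
gripper_width: 37.9
grasp_force: 60.3
```

Request:
{"method": "drive_tool", "body": {"plan": [[[1, 0, 0, -0.5, 0], [1, 0, 0, -0.5, 0], [1, 0, 0, 0, 0], [1, 0, 0, 0, 0]]]}}

```text
clock: 7.2
position: [620.2, -40.0, 29.9]
ee_rot: [-0.001, 1.0, 0.0, 0.0]
contact_force: [-0.9, -1.1, -0.2]
gripper_width: 38.1
grasp_force: 60.4
```

Request:
{"method": "drive_tool", "body": {"plan": [[[1, 0, 0, -0.5, 0], [1, 0, 0, -0.5, 0], [1, 0, 0, 0, 0], [1, 0, 0, 0, 0]]]}}

```text
clock: 7.53
position: [620.2, -40.0, 29.8]
ee_rot: [-0.001, 1.0, -0.0, 0.0]
contact_force: [-2.8, 0.3, 5.8]
gripper_width: 37.6
grasp_force: 61.1
```

Contact with the floor at 5.8 N. Release part-way, since fully open fingers hardly fit the chamber, and rise.

Request:
{"method": "drive_tool", "body": {"plan": [[[0, 0, 0, 0, 0], [-0.1, 0, 0, 0, 0], [-0.2, 0, 0, 0, 0], [-0.3, 0, 0, 0, 0], [-0.3, 0, 0, 0, 0], [-0.3, 0, 0, 0, 0]]]}}

```text
clock: 8.03
position: [620.1, -40.1, 28.6]
ee_rot: [-0.001, 1.0, -0.0, -0.0]
contact_force: [-0.3, 0.2, 0.4]
gripper_width: 55.1
grasp_force: 0.0
```

Request:
{"method": "drive_tool", "body": {"plan": [[[-0.3, 0, 0, 5, 0], [-0.3, 0, 0, 10, 0], [-0.3, 0, 0, 20, 0], [-0.3, 0, 0, 30, 0], [-0.3, 0, 0, 35, 0], [-0.5, 0, 0, 35, 0], [-1, 0, 0, 20, 0], [-1, 0, 0, 10, 0], [-1, 0, 0, 0, 0], [-1, 0, 0, 0, 0]]]}}

```text
clock: 8.87
position: [619.5, -40.0, 193.5]
ee_rot: [-0.001, 1.0, 0.0, -0.0]
contact_force: [0.1, -0.4, -0.8]
gripper_width: 85.8
grasp_force: 0.0
```

```bash
python3 - <<'E'
from h import *
s,im,d,W,pl=wrist()
print(s['clock'],s['position'])
cv2.imwrite('pics/w3.png',im[...,::-1])
z=W[...,2];m=(abs(z-65)<5)&(np.hypot(W[...,0]-620,W[...,1]+40)<45);print(m.sum(),np.median(W[m],0))
E
```

```text
8.8667 [619.54437888 -39.95259658 193.47119977]
1388 [620.87597098 -40.86998443  64.30382392]
```

View pics/w3.png

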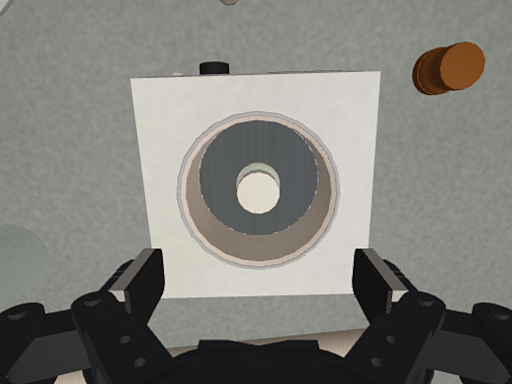

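The jar stands upright in the middle of the chamber (cap at (259,192)). Next, the lid.

Request:
{"method": "drive_tool", "body": {"plan": [[[-1, -8, 15, 0, 0], [-1, -16, 30, 0, 0], [-1, -16, 30, 0, 0], [-1, -16, 30, 0, 0], [-1, -16, 30, 0, 0], [-1, -16, 30, 0, 0], [-1, -16, 30, 0, 0], [-1, -16, 30, 0, 0], [-1, -16, 30, 0, 0], [-1, -16, 30, 0, 0], [-1, -16, 30, 0, 0], [-1, -16, 20, 0, 0], [-1, 0, 0, 0, 0], [-1, 0, 0, 0, 0], [-1, 0, 0, 0, 0]]]}}

```text
clock: 10.17
position: [435.6, 294.2, 192.3]
ee_rot: [-0.001, 1.0, -0.001, -0.001]
contact_force: [-0.1, 0.4, -0.5]
gripper_width: 85.8
grasp_force: 0.0
```

```bash
python3 - <<'E'
from h import *
s,im,d,W,pl=wrist()
print(s['clock'],s['position'])
cv2.imwrite('pics/w4.png',im[...,::-1])
z=W[...,2]
def show(m,zp,lab):
    k,l,st,c=cv2.connectedComponentsWithStats(m.astype(np.uint8))
    for i in range(1,k):
        if st[i,4]>150:
            ct=max(cv2.findContours((l==i).astype(np.uint8),0,1)[0],key=cv2.contourArea)
            p=pl(zp)[ct[:,0,1],ct[:,0,0],:2].astype(np.float32)
            print(lab,st[i],cv2.fitEllipse(cv2.convexHull(p)))
show((z>38)&(z<56)&(im.max(2)<80),46,'knob')
show((z>8)&(z<60),16,'lid')
E
```

```text
10.1667 [435.6197119  294.22194487 192.2756392 ]
knob [250 168  28  30 653] ((431.9043273925781, 298.6341247558594), (26.10321807861328, 28.048898696899414), 97.45842742919922)
knob [ 87 241  31  18 151] ((502.6614074707031, 138.31288146972656), (21.067209243774414, 28.69835090637207), 165.66615295410156)
lid [  36   65   70   49 2695] ((348.1510009765625, 114.17473602294922), (45.72664260864258, 67.1455078125), 174.14808654785156)
lid [  193   105   140   137 14888] ((432.6972351074219, 298.26910400390625), (142.11036682128906, 142.4770965576172), 172.88958740234375)
lid [ 496  161   16  149 2129] ((507.72869873046875, 561.58154296875), (21.14098358154297, 218.61534118652344), 101.9854736328125)
lid [  77  229   56   52 1946] ((521.1644897460938, 124.38399505615234), (47.75840759277344, 73.38151550292969), 42.06373977661133)
lid [   0  253   57   60 2206] ((553.076904296875, 35.45499801635742), (63.598388671875, 87.26634979248047), 100.08130645751953)
lid [251 333  46  12 280] ((629.0122680664062, 313.119873046875), (15.385997772216797, 51.68280792236328), 7.261964321136475)
lid [ 54 372  19  12 163] ((689.00537109375, 53.36518478393555), (17.464134216308594, 28.61212921142578), 30.648576736450195)
```

Request:
{"method": "drive_tool", "body": {"plan": [[[-1, -3, 4, -20, 0], [-1, 0, 0, -30, 0], [-1, 0, 0, -30, 0], [-1, 0, 0, -30, 0], [-1, 0, 0, -30, 0], [-1, 0, 0, -18, 0], [-1, 0, 0, -9, 0], [-1, 0, 0, -5, 0], [-1, 0, 0, 0, 0], [1, 0, 0, 0, 0], [1, 0, 0, 0, 0], [1, 0, 0, 0, 0], [1, 0, 0, 0, 0], [1, 0, 0, 0, 0], [1, 0, 0, 0, 0], [1, 0, 0, 0, 0], [1, 0, 0, 0, 0], [1, 0, 0, 0, 0], [1, 0, 0, 0, 0]]]}}

```text
clock: 11.8
position: [433.4, 299.3, 22.9]
ee_rot: [-0.001, 1.0, 0.0, 0.0]
contact_force: [-0.8, -0.9, 6.4]
gripper_width: 26.3
grasp_force: 58.8
```

Request:
{"method": "drive_tool", "body": {"plan": [[[1, 0, 0, 3, 0], [1, 0, 0, 6, 0], [1, 0, 0, 12, 0], [1, 0, 0, 20, 0], [1, 0, 0, 25, 0], [1, 0, 0, 25, 0], [1, 0, 0, 25, 0], [1, 0, 0, 15, 0], [1, 0, 0, 8, 0], [1, 0, 0, 4, 0], [1, 0, 0, 0, 0], [1, 0, 0, 0, 0]]]}}

```text
clock: 12.8
position: [432.4, 298.3, 163.6]
ee_rot: [-0.001, 1.0, -0.001, -0.001]
contact_force: [-0.5, 0.2, -3.8]
gripper_width: 26.0
grasp_force: 59.4
```

Request:
{"method": "drive_tool", "body": {"plan": [[[1, 6, -10, 0, 0], [1, 11, -20, 0, 0], [1, 11, -20, 0, 0], [1, 11, -20, 0, 0], [1, 11, -20, 0, 0], [1, 11, -20, 0, 0], [1, 11, -20, 0, 0], [1, 11, -20, 0, 0], [1, 11, -20, 0, 0], [1, 11, -20, 0, 0], [1, 11, -20, 0, 0], [1, 11, -20, 0, 0], [1, 11, -20, 0, 0], [1, 11, -20, 0, 0], [1, 11, -20, 0, 0], [1, 11, -20, 0, 0], [1, 11, -20, 0, 0], [1, 5, -9, 0, 0], [1, 0, 0, 0, 0], [1, 0, 0, 0, 0]]]}}

```text
clock: 14.47
position: [619.3, -40.8, 163.2]
ee_rot: [-0.0, 1.0, -0.0, -0.002]
contact_force: [-0.5, 0.2, -3.4]
gripper_width: 26.5
grasp_force: 59.6
```

```bash
python3 - <<'E'
from h import *
s,im,d,W,pl=wrist()
print(s['clock'],s['position'],s['contact_force'],s['gripper_width'])
cv2.imwrite('pics/w5.png',im[...,::-1])
# plane and circle of the held lid's flange top: metal seen above z 120
z=W[...,2];m=(z>110)&(z<190)&(im.min(2)>90)&(d>0)
k,l,st,c=cv2.connectedComponentsWithStats(m.astype(np.uint8));i=1+st[1:,4].argmax();m=l==i
p=W[m];a=np.linalg.lstsq(np.c_[p[:,:2]-s['position'][:2],np.ones(len(p))],p[:,2],rcond=None)[0]
print(st[i],'slopes',a[:2].round(4),'flange top z at TCP',a[2])
E
```

```text
14.4667 [619.33766252 -40.75209812 163.22548631] [-0.45320204  0.18200051 -3.41637419] 26.4892287988293
[  118   103   280   187 36196] slopes [-0.0028 -0.    ] flange top z at TCP 155.6721570813193
```

View pics/w5.png

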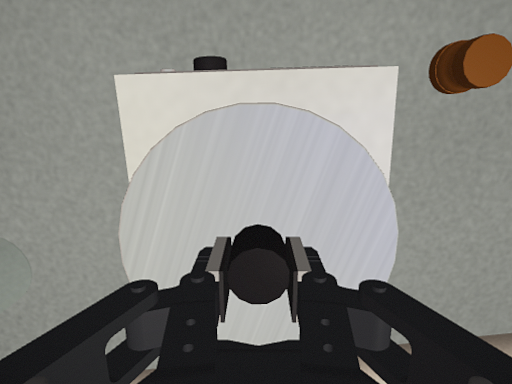

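The lid hangs level, knob at (259,275), flange spanning columns 119–398. I'll fit the flange circle to find its centre.

```bash
python3 - <<'E'
from h import *
s,im,d,W,pl=wrist();z=W[...,2];P=pl(156)
m=(z>145)&(z<190)&(im.min(2)>90)
A=[]
for v in range(100,270):
    u=np.flatnonzero(m[v])
    if len(u)>40:
        for c in(u[0],u[-1]):A.append(P[v,c,:2])
A=np.array(A)
for _ in range(4):
    x=np.linalg.lstsq(np.c_[A,np.ones(len(A))],(A**2).sum(1),rcond=None)[0];c=x[:2]/2;r=np.sqrt(x[2]+c@c);e=np.hypot(*(A-c).T)-r;A=A[abs(e)<max(2*e.std(),.4)]
print(c,r,e.std(),len(A),s['position'])
E
```

```text
[618.5873673  -40.38476417] 70.82740053033449 0.17849507067453702 327 [619.28996513 -40.07985912 163.66806292]
```

Request:
{"method": "drive_tool", "body": {"plan": [[[1, 1, 0, -5, 0], [1, 0, 0, -10, 0], [1, 0, 0, -15, 0], [1, 0, 0, -12, 0], [1, 0, 0, -8, 0], [1, 0, 0, -5, 0], [1, 0, 0, -3, 0], [1, 0, 0, -2, 0], [1, 0, 0, -2, 0], [1, 0, 0, 0, 0], [1, 0, 0, 0, 0]]]}}

```text
clock: 15.48
position: [621.4, -40.1, 103.2]
ee_rot: [-0.001, 1.0, 0.0, 0.0]
contact_force: [-0.3, -0.3, -1.6]
gripper_width: 26.0
grasp_force: 59.6
```

Request:
{"method": "drive_tool", "body": {"plan": [[[1, 0, 0, -1, 0], [1, 0, 0, -1, 0], [1, 0, 0, -1, 0], [1, 0, 0, -1, 0], [1, 0, 0, -1, 0], [1, 0, 0, 0, 0], [1, 0, 0, 0, 0]]]}}

```text
clock: 16.07
position: [621.1, -40.1, 97.7]
ee_rot: [-0.001, 1.0, -0.0, -0.0]
contact_force: [0.2, 0.4, -3.0]
gripper_width: 25.8
grasp_force: 59.6
```

Request:
{"method": "drive_tool", "body": {"plan": [[[1, 0, 0, -1, 0], [1, 0, 0, -1, 0], [1, 0, 0, -1, 0], [1, 0, 0, 0, 0], [1, 0, 0, 0, 0]]]}}

```text
clock: 16.48
position: [621.1, -40.1, 94.7]
ee_rot: [-0.001, 1.0, -0.0, -0.0]
contact_force: [0.6, -0.3, -2.7]
gripper_width: 26.0
grasp_force: 59.6
```

Request:
{"method": "drive_tool", "body": {"plan": [[[1, 0, 0, -0.5, 0], [1, 0, 0, -0.5, 0], [1, 0, 0, 0, 0], [1, 0, 0, 0, 0]]]}}

```text
clock: 16.82
position: [621.1, -40.1, 93.8]
ee_rot: [-0.001, 1.0, 0.0, -0.0]
contact_force: [0.8, -0.7, -3.5]
gripper_width: 26.0
grasp_force: 59.6
```

Request:
{"method": "drive_tool", "body": {"plan": [[[1, 0, 0, -0.5, 0], [1, 0, 0, -0.5, 0], [1, 0, 0, -0.5, 0], [1, 0, 0, 0, 0], [1, 0, 0, 0, 0]]]}}

```text
clock: 17.23
position: [621.2, -40.0, 93.0]
ee_rot: [-0.001, 1.0, -0.0, 0.0]
contact_force: [-2.1, 0.8, 2.2]
gripper_width: 26.3
grasp_force: 60.0
```

Seated contact at the expected height. Release and rise.

Request:
{"method": "drive_tool", "body": {"plan": [[[0.2, 0, 0, 0, 0], [-0.1, 0, 0, 0, 0], [-0.5, 0, 0, 0, 0], [-1, 0, 0, 0, 0], [-1, 0, 0, 0, 0], [-1, 0, 0, 0, 0], [-1, 0, 0, 5, 0], [-1, 0, 0, 15, 0], [-1, 0, 0, 25, 0], [-1, 0, 0, 30, 0], [-1, 0, 0, 30, 0], [-1, 0, 0, 20, 0], [-1, 0, 0, 10, 0], [-1, 0, 0, 0, 0], [-1, 0, 0, 0, 0]]]}}

```text
clock: 18.48
position: [620.7, -39.9, 226.7]
ee_rot: [-0.001, 1.0, 0.0, -0.0]
contact_force: [-0.2, 0.2, -0.2]
gripper_width: 85.3
grasp_force: 0.0
```

```bash
python3 - <<'E'
from h import *
s,im,d,W,pl=wrist()
print(s['clock'],s['position'],s['contact_force'])
cv2.imwrite('pics/w6.png',im[...,::-1])
z=W[...,2];r=np.hypot(W[...,0]-620,W[...,1]+40)
m=(r<62)&(r>30)&(z>70)&(z<100);p=W[m]
a=np.linalg.lstsq(np.c_[p[:,0]-620,p[:,1]+40,np.ones(len(p))],p[:,2],rcond=None)[0];print('flange slopes/z',a,len(p))
m=(r>80)&(abs(z-80)<4);p=W[m];print('dryer top z',np.median(p[:,2]))
E
```

```text
18.4833 [620.66268774 -39.93161693 226.73806353] [-0.20613747  0.16478833 -0.23239382]
flange slopes/z [-8.37437594e-04 -5.16493260e-04  8.52880474e+01] 10619
dryer top z 79.3009396571278
```

View pics/w6.png

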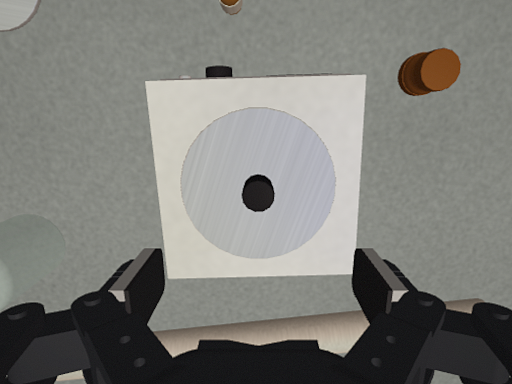

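The lid lies flat and centred on the dryer (knob at (258,193)); its flange top is 6.0 mm above the dryer's top, so it is seated.

```bash
python3 -c "
from bench import *
print(job_done())"
```

```text
the job is handed in; nothing more can be done
None
```

The jar stands upright in the dryer chamber, the larger lid is seated flat over it, the smaller lid was not touched, and the job was handed in at about 18.5 s of the 54 s allowed.

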